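Set a damper drive's proximity sensor with a feeler gauge

TASK

Set the air gap between the proximity sensor and the thin steel target flag of the damper drive with the 6 mm feeler gauge (the long, narrow-bladed one): slide the blade in until its tip is past the sensor, lay it flat on the flag and let go, press the sensor down in its clamp until it pinches the blade lightly, then draw the blade straight out, feeling that it drags. Be gentle: never force the blade and the sensing face together, and touch the sensor only while the blade is under it. Lay the gauge back flat on the bench mat without dropping it, and leave everything else where it is.

Things in the scene. Friction and masses are not known exactly. Their poses are not given: they have to be found in the camera images.
- drive: Damper drive, fixed: base plate 250 x 230 x 12 mm (origin: centre of its underside, z up), blue gearbox 100 mm high with a grey motor on it up to 195 mm, a clamp holding the sensor, and the flag. The gearbox begins 55 mm from the sensor's axis on the drive's +x side, which is towards the robot. The drive's -y side is open: the blade is slid in along +y. A hub nut on the flag stands 55 mm past the sensor's axis.
- under_sensor (a point): Point of the drive on the sensor's axis, 48 mm above the table. The target flag, a level 3 mm steel plate 44 mm wide (x), passes under the sensor here and ends 80 mm out on the open -y side. Its top is only known to lie 44 to 52 mm above the table (it differs from drive to drive and has no measured pose), so it must be felt. It gives about 0.5 mm per 10 N.
- sensor: Proximity sensor: upright 30 mm barrel, 75 mm long, in a split clamp (47 mm across, 93 to 113 mm above the table). Origin: centre of its flat sensing face, underneath; axes as the drive's. It only slides up and down and stays where left: clamp friction takes a steady 4 to 6 N to push down, more once it pinches the blade, which it may do with 10 N at most. At first its face is 61 to 66 mm above the table, 10 mm or more above the flag.
- sensor_top (a point): Centre of the flat top of the sensor's black plug (25 mm across, 17 mm high), 92 mm above the sensing face. It can be pressed from above with shut fingers.
- gauge: 6 mm feeler gauge, 170 mm long, 100 g: black grip 80 mm long, 22 wide, 16 high; straight steel blade 90 mm long, 16 wide, 6 thick; undersides flush. Origin: underside, middle of the grip; x runs along the blade (tip at x = 130 mm), z up. It balances about 75 mm from the tip: with the tip 15 to 30 mm past the sensor's axis it lies on the flag by itself.
- gauge_tip (a point): Middle of the end face of the 6 mm gauge's blade, 3 mm above the blade's underside; x along the blade, outwards.
- mat: Grey bench mat, fixed, 260 mm (x) by 240 mm (y), 3 mm thick. Origin: centre of its underside on the table. The gauge's grip must lie over it in the end.
- short_gauge: Another gauge lying on the mat, not wanted: same grip, but a short blade 40 mm long, 22 mm wide, 12 mm thick. Axes as for the 6 mm gauge.
- screwdriver: Loose screwdriver lying on the table; leave it.
- wrench: Loose spanner lying on the table; leave it.
- meter: Hand-held orange multimeter, 85 x 160 x 32 mm; leave it.
- mug: White mug, 80 mm across, 95 mm high; leave it.
- parts_tray: Green parts tray, 120 x 180 x 30 mm; leave it.
- old_sensor: Spare sensor lying on the table, 30 mm thick, 92 mm long; leave it.
Not all that is in view belongs to the job. Leave any blue look-alike of the gauge alone.

How it is judged:
By the outcome, as a careful person would: the job done as asked, in the order asked, and still so for the second after the job is handed in, with the robot touching nothing.
It also fails if it takes over 72 s, if anything falls off the work surface, if the arm or the gripper's body presses on something with over 40 N, if the wrist force passes 120 N, or if a joint passes its speed limit or range.

ROBOT

A 7-joint arm with a two-finger parallel gripper is mounted at the origin on the work surface. World frame = base frame: x ahead of the robot, y to its left, z up, the work surface at z = 0. Lengths are in m, angles in rad, forces in N, time in s.
With the tool pointing down it reaches from about 0.425 to 0.875 m from the base axis. Payload 4.7 kg.
Tool frame: the origin (TCP) lies where the fingers leave the gripper's body, on its centre line; the fingertips stand 73 mm ahead of it and the grasp point (between the pads) lies 54 mm ahead of it (tcp_to_tips is the distance from the TCP to the fingertips, in m); z points along the fingers, y is the line along which they close (so a half turn about z gives the same grasp; the last joint's range is limited). The gripper opens to 85 mm and grips with 20 to 120 N. Pads are 22 mm wide; open, the fingers measure 114 mm over their backs; the gripper's body (76 mm by 85 mm) begins 54 mm behind the grasp point. The pads swing forward as they close: fully open they stand 13 mm farther back than shut.
Start: joints at [-1.324, 0.321, -0.07, 1.45, 0.023, 1.371, -0.057], TCP at [0.15, 0.632, 0.304] pointing down, gripper open.
Joint ranges: [-2.86, 2.86], [-0.3, 2.09], [-1.38, 1.24], [0.06, 2.45], [-1.56, 4.7], [0.09, 2.05], [-2.69, 2.69]. Speed limits (rad/s): [2.57, 2.57, 3.14, 3.14, 3.14, 3.14, 3.14].

INTERFACE

Orientations are given as a 3x3 rotation matrix whose columns are the frame's x, y, z axes.
In Python, from cell import state, snapshot, hand_in, tcp_to_tips gives the robot as it stands. The module is installed in compiled form; this text tells all that it offers.
- The arm moves only by the shell command python3 -m crank 'ROWS'. ROWS is a JSON object of lists of equal length, an entry for each row: "linear": the shift along the tool's x, y, z in cm, a list of three; "rotation": the turn, a rotation vector about the tool's x, y, z in rad, a list of three; "gripper": the opening, from 0 (shut) to 1 (fully open). A call has 1 to 20 rows; each row is the pose to reach, as a shift and turn from the pose commanded when the call began, along the tool's axes at that moment; what a row does not reach only later rows make up. A row lasts 1/12 s, in which the tool goes at most 41.7 mm and 7.16 degrees, less where a joint would pass 70% of its speed; a pose out of reach is approached as far as the arm can. A call with a gripper value outside its range is refused whole. The fingers move at their own pace and stop on an object; the grip force is fixed at half the most. Time passes only in rows, so rows that repeat a pose let the fingers close. It gives the time, the measured TCP pose, the force, the opening and the grip force at its end, in the units of the state.
- state(): the state, without advancing time (a new reading comes with each control period).
- snapshot(name): name is "side" or "top"; returns a dict with "image" (400x640x3 uint8, red, green, blue), "mtx" (3x3 intrinsics, pixels), "world_to_cam" (4x4, takes a point from world to camera coordinates). Camera axes: x right, y down, z forward; pixel columns grow to the right and rows downward; lengths in m; the calibration is good to about 2 mm. A picture is of the moment at which its call begins. There is no depth.
- hand_in(): hands the job in; it is judged then, once.
The state is a dict: "time": time; "qpos": joint angles; "dq": joint speeds; "joint_torque": joint torques, N m; "tool_pos": TCP position; "orientation": TCP orientation; "ft_force": force on the tool from outside, world axes, zero at the start; "torque": the same for the moment, N m; "gripper_width": finger opening in m; "finger_force": force on a finger pad.
Only numpy, scipy, OpenCV 4.12 (cv2) and the standard library are available. Lean on these libraries where they do the work, as an engineer would, in place of code of your own. Each camera call takes 0.05 s, during which the arm holds its last target. There are 200 camera calls.

## Working session

There is one attempt and no reset: what is moved stays moved. The work goes in short steps, Python scripts to look and compute and a shell command to move; the robot and the scene stay as the last step left them, time stands still between calls to the robot, and variables do not carry over. Pictures are saved under pics/ and viewed, at most 10 in all, crops included, and the job is handed in when it is done.

```bash
mkdir -p pics
python3 - <<'E'
from cell import state,snapshot,tcp_to_tips
import cv2,numpy as np
s=state()
for k in s: print(k,np.round(s[k],4).tolist())
print(tcp_to_tips)
for n in("top","side"):
    d=snapshot(n);cv2.imwrite(f"pics/{n}0.png",d["image"][:,:,::-1]);print(n,d["mtx"].round(1).tolist(),d["world_to_cam"].round(3).tolist())
E
```

```text
time 0.0
qpos [-1.3239, 0.3218, -0.0701, 1.4517, 0.0225, 1.3708, -0.0569]
dq [-0.0009, -0.0004, 0.0015, 0.0004, 0.0013, -0.001, -0.0032]
joint_torque [-0.0003, -49.3573, -0.3821, -31.4346, 0.0131, 0.0113, 0.0]
tool_pos [0.1499, 0.6321, 0.3028]
orientation [[-0.973, 0.2307, -0.0004], [0.2307, 0.973, -0.0018], [-0.0, -0.0019, -1.0]]
ft_force [0.4215, -0.3359, -0.6455]
torque [-0.0085, -0.0039, 0.0053]
finger_force 0.0
gripper_width 0.0857
0.0726
top [[437.2, 0.0, 325.9], [0.0, 437.2, 200.1], [0.0, 0.0, 1.0]] [[-0.023, -1.0, 0.007, 0.013], [-0.984, 0.021, -0.175, 0.5], [0.175, -0.011, -0.984, 1.364], [0.0, 0.0, 0.0, 1.0]]
side [[423.0, 0.0, 311.5], [0.0, 423.0, 201.4], [0.0, 0.0, 1.0]] [[0.997, -0.075, 0.001, -0.498], [-0.05, -0.677, -0.734, 0.111], [0.056, 0.732, -0.679, 1.528], [0.0, 0.0, 0.0, 1.0]]
```

View pics/top0.png

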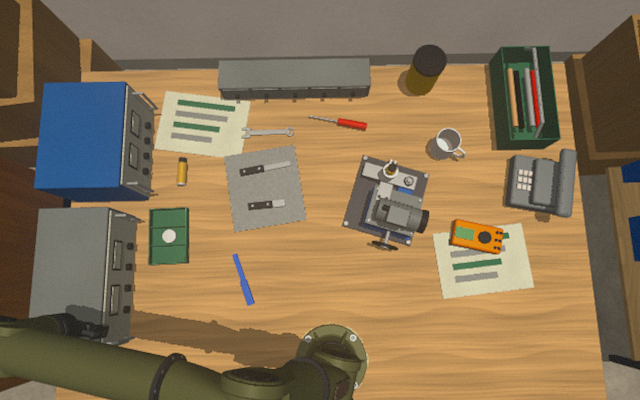

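View pics/side0.png

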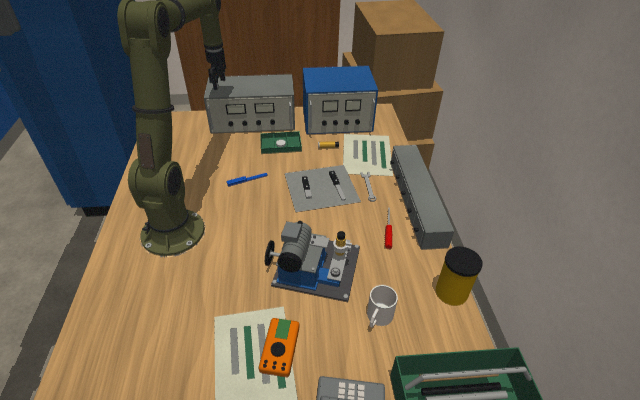

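Candidates for the gauge are the upper one on the mat, top px (265,168), the lower one on the mat (266,205), and the blue look-alike off the mat (243,280). The upper one fits best because its blade is long and narrow. I'll confirm that in an enlarged crop, which also shows the drive.

Run:
```python
import cv2,numpy as np
t=cv2.imread("pics/top0.png");s=cv2.imread("pics/side0.png")
r=lambda im,x,y,w,h:cv2.resize(im[y:y+h,x:x+w],(400,300),interpolation=cv2.INTER_CUBIC)
o=np.vstack([np.hstack([r(t,220,145,100,75),r(t,340,150,100,75)]),np.hstack([r(s,280,160,100,75),r(s,265,220,100,75)])])
cv2.imwrite("pics/crop1.png",o)
```

```text
(no output)
```

View pics/crop1.png

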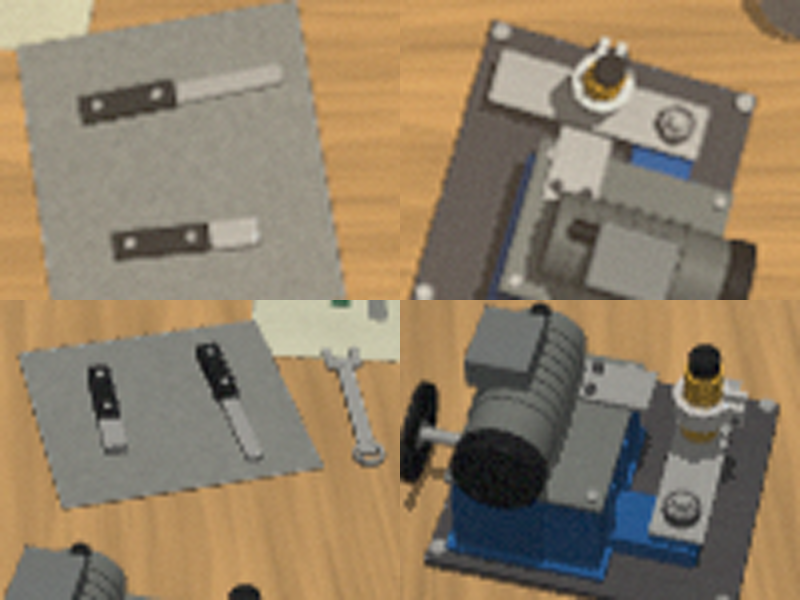

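The crop confirms it. The upper gauge on the mat has the long, narrow blade, with the grip at about px (240-264,168-174) and the tip at about (290,162). The lower one has the short, wide blade. On the drive, the flag's open end points to image left (world +y), the plug is at top px (392,167) and side px (341,234), and the plate bolts are at (365,157), (426,175) and (347,223). Next I'll turn these into positions.

```bash
cat > h.py <<'E'
import numpy as np,cv2
from cell import state,snapshot
def ray(d,p):
    W=d["world_to_cam"];R=W[:3,:3];c=-R.T@W[:3,3]
    return c,R.T@np.linalg.solve(d["mtx"],[p[0],p[1],1.])
def onz(d,p,z):
    c,v=ray(d,p);return c+v*(z-c[2])/v[2]
def tri(d1,p1,d2,p2):
    A=[];b=[]
    for d,p in((d1,p1),(d2,p2)):
        c,v=ray(d,p);v=v/np.linalg.norm(v);M=np.eye(3)-np.outer(v,v);A.append(M);b.append(M@c)
    return np.linalg.lstsq(np.vstack(A),np.hstack(b),rcond=None)[0]
def blob(m,x,y,w,h):
    n=np.zeros_like(m);n[y:y+h,x:x+w]=m[y:y+h,x:x+w]
    c=max(cv2.findContours(n,cv2.RETR_EXTERNAL,cv2.CHAIN_APPROX_NONE)[0],key=cv2.contourArea)
    return c
def proj(d,P):
    q=d["mtx"]@(d["world_to_cam"]@np.r_[P,1])[:3];return q[:2]/q[2]
E
python3 - <<'E'
from h import *
t=snapshot("top");s=snapshot("side")
def dark(d,th):return (d["image"].max(2)<th).astype(np.uint8)
for nm,d,box in(("top",t,(232,160,40,20)),("side",s,(325,165,22,40))):
    c=blob(dark(d,85),*box);r=cv2.minAreaRect(c);b=cv2.boxPoints(r)
    print("grip",nm,np.round(r[0],1),r[1],r[2],onz(d,r[0],.017).round(4))
    print([onz(d,p,.017)[:2].round(4).tolist() for p in b])
    im=d["image"].astype(int);
print("tip",onz(t,(290.2,162.8),.009).round(4),onz(s,(343.5,273.5),.009).round(4))
print("tip side",onz(s,(280+256/4,160+157/4),.009).round(4))
print("plug tri",tri(t,(392.5,166.8),s,(341.2,233)).round(4))
for z in(.153,.158):print(onz(t,(392.5,166.8),z).round(4),onz(s,(341.2,233),z).round(4))
for nm,d,box in(("top",t,(384,158,18,18)),("side",s,(334,226,16,18))):
    c=blob(dark(d,60),*box);print(nm,cv2.minAreaRect(c),cv2.boundingRect(c))
print("bolts",[onz(t,p,.014).round(4)[:2].tolist() for p in((365,157.5),(426,175.5),(347,223))])
# drive plate corners / flag edges top crop
f=lambda x,y:(340+(x-400)/4,150+y/4)
print("flag",[onz(t,f(*p),.048).round(4)[:2].tolist() for p in((503,50),(488,97),(712,112),(697,158))])
E
```

```text
grip top [251.5 170.1] (6.2757158279418945, 23.337820053100586) 78.69007110595703 [0.6111 0.2466 0.017 ]
[[0.6146, 0.2866], [0.6287, 0.2108], [0.6076, 0.2066], [0.5936, 0.2823]]
grip side [333.9 177.7] (16.150693893432617, 6.5653228759765625) 66.80140686035156 [0.6094 0.2422 0.017 ]
[[0.5883, 0.2838], [0.6152, 0.2991], [0.6299, 0.202], [0.6039, 0.188]]
tip [0.6356 0.1187 0.009 ] [ 0.5865 -0.2376  0.009 ]
tip side [0.6352 0.1184 0.009 ]
plug tri [ 0.5764 -0.1979  0.1607]
[ 0.5781 -0.1992  0.153 ] [ 0.5779 -0.1908  0.153 ]
[ 0.5768 -0.1984  0.158 ] [ 0.5771 -0.1954  0.158 ]Traceback (most recent call last):
  File "<stdin>", line 14, in <module>
  File "h.py", line 15, in blob
    c=max(cv2.findContours(n,cv2.RETR_EXTERNAL,cv2.CHAIN_APPROX_NONE)[0],key=cv2.contourArea)
ValueError: max() iterable argument is empty
```

Run:
```python
from h import *
t=snapshot("top")
print("bolts",[onz(t,p,.014).round(4)[:2].tolist() for p in((365,157.5),(426,175.5),(347,223))])
f=lambda x,y:(340+(x-400)/4,150+y/4)
print("flag",[onz(t,f(*p),.048).round(4)[:2].tolist() for p in((503,50),(488,97),(712,112),(697,158))])
s=state();R=np.array(s["orientation"]);p=np.array(s["tool_pos"])
# target over gauge: tool y across the gauge
g=np.array([.0245,-.128]);g/=np.linalg.norm(g);G=np.array([.611,.2466])
x=np.r_[g,0];z=np.array([0,0,-1.])
from scipy.spatial.transform import Rotation as Ro
for sg in(1,-1):
    T=np.c_[sg*x,np.cross(z,sg*x),z];print("rotvec",Ro.from_matrix(R.T@T).as_rotvec().round(4))
P=np.r_[G+g*.02,.12];print("P",P.round(4),"lin cm",(R.T@(P-p)*100).round(2))
```

```text
bolts [[0.6474, -0.1323], [0.5814, -0.3331], [0.428, -0.0651]]
flag [[0.6211, -0.1304], [0.582, -0.1167], [0.5657, -0.2981], [0.5279, -0.2837]]
rotvec [-6.0000e-04 -8.0000e-04 -1.9927e+00]
rotvec [-7.0000e-04  6.0000e-04  1.1489e+00]
P [0.6148 0.227  0.12  ] lin cm [-54.58 -28.7   18.37]
```

```bash
python3 -m crank '{"linear":[[-54.6,-28.7,0],[-54.6,-28.7,0],[-54.6,-28.7,0],[-54.6,-28.7,0],[-54.6,-28.7,0],[-54.6,-28.7,0],[-54.6,-28.7,0],[-54.6,-28.7,0],[-54.6,-28.7,0],[-54.6,-28.7,0],[-54.6,-28.7,5],[-54.6,-28.7,10],[-54.6,-28.7,10],[-54.6,-28.7,10],[-54.6,-28.7,18],[-54.6,-28.7,18],[-54.6,-28.7,18],[-54.6,-28.7,18],[-54.6,-28.7,18],[-54.6,-28.7,18]],"rotation":[[0,0,1.149],[0,0,1.149],[0,0,1.149],[0,0,1.149],[0,0,1.149],[0,0,1.149],[0,0,1.149],[0,0,1.149],[0,0,1.149],[0,0,1.149],[0,0,1.149],[0,0,1.149],[0,0,1.149],[0,0,1.149],[0,0,1.149],[0,0,1.149],[0,0,1.149],[0,0,1.149],[0,0,1.149],[0,0,1.149]],"gripper":[0.6,0.6,0.6,0.6,0.6,0.6,0.6,0.6,0.6,0.6,0.6,0.6,0.6,0.6,0.6,0.6,0.6,0.6,0.6,0.6]}'
cat > rel.py <<'E'
# rel.py x y z [dir: m(gauge on mat)|d(drive)] -> rows shift/turn from present pose
import sys;from h import *
from scipy.spatial.transform import Rotation as Ro
s=state();R=np.array(s["orientation"]);p=np.array(s["tool_pos"])
P=np.array(list(map(float,sys.argv[1:4])))
g={"m":[.188,-.982,0],"d":[-.312,-.950,0]}[sys.argv[4]];g=np.array(g)/np.linalg.norm(g);z=np.array([0,0,-1.])
T=np.c_[-g,np.cross(z,-g),z]
print("t",round(s["time"],2),"p",p.round(4),"lin",(R.T@(P-p)*100).round(2),"rot",Ro.from_matrix(R.T@T).as_rotvec().round(4),"F",np.round(s["ft_force"],2),"w",round(s["gripper_width"],4))
E
python3 rel.py .6148 .227 .082 m
```

```text
time: 1.92
tool_pos: [0.6154, 0.2286, 0.1255]
orientation: [[-0.189, 0.982, 0.001], [0.982, 0.189, 0.002], [0.001, 0.002, -1.0]]
ft_force: [-1.0, 0.3, 0.4]
gripper_width: 0.0509
finger_force: 0.0
t 1.92 p [0.6154 0.2286 0.1255] lin [-0.15 -0.09  4.35] rot [ 0.0017 -0.0013  0.0006] F [-0.99  0.3   0.38] w 0.0509
```

```bash
python3 -m crank '{"linear":[[-0.1,-0.1,3],[-0.1,-0.1,4.5],[-0.1,-0.1,4.5],[-0.1,-0.1,4.5],[-0.1,-0.1,4.5],[-0.1,-0.1,4.5]],"rotation":[[0,0,0],[0,0,0],[0,0,0],[0,0,0],[0,0,0],[0,0,0]],"gripper":[0.6,0.6,0.6,0.6,0.6,0.5]}'
python3 - <<'E'
from h import *
t=snapshot("top");s=snapshot("side")
r=lambda im,x,y:cv2.resize(im[y:y+60,x:x+80],(400,300),interpolation=cv2.INTER_CUBIC)
cv2.imwrite("pics/g1.png",np.hstack([r(t["image"],225,140),r(s["image"],300,150)])[:,:,::-1])
E
```

```text
time: 2.42
tool_pos: [0.6155, 0.2272, 0.0817]
orientation: [[-0.189, 0.982, 0.004], [0.982, 0.189, 0.002], [0.001, 0.004, -1.0]]
ft_force: [0.2, -0.4, 0.4]
gripper_width: 0.0431
finger_force: 0.0
```

View pics/g1.png

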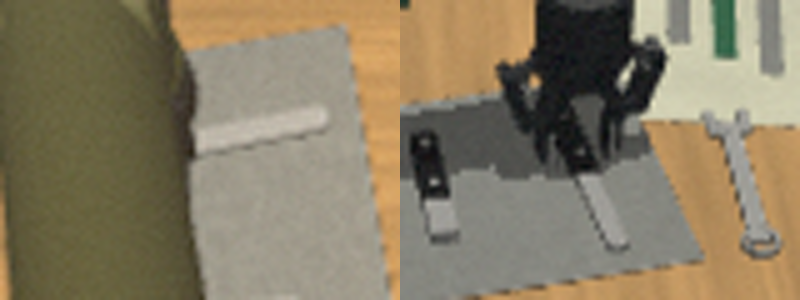

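The side view shows the fingers straddling the 6 mm gauge's grip (crop px about (575,150)). I'll close on it and lift.

```bash
python3 -m crank '{"linear":[[0,0,0],[0,0,0],[0,0,0],[0,0,0],[0,0,0],[0,0,0],[0,0,0],[0,0,0]],"rotation":[[0,0,0],[0,0,0],[0,0,0],[0,0,0],[0,0,0],[0,0,0],[0,0,0],[0,0,0]],"gripper":[0,0,0,0,0,0,0,0]}';  python3 rel.py .6148 .227 .082 m
```

```text
time: 3.18
tool_pos: [0.6149, 0.2263, 0.08]
orientation: [[-0.188, 0.982, 0.001], [0.982, 0.188, 0.001], [0.001, 0.001, -1.0]]
ft_force: [-0.9, -0.4, 5.3]
gripper_width: 0.0201
finger_force: 61.2
t 3.18 p [0.6149 0.2263 0.08  ] lin [ 0.07  0.   -0.2 ] rot [ 0.0015 -0.0006 -0.0002] F [-0.88 -0.35  5.28] w 0.0201
```

```bash
python3 -m crank '{"linear":[[0,0,-0.5],[0,0,-2],[0,0,-5],[0,0,-8],[0,0,-10],[0,0,-10],[0,0,-10],[0,0,-10]],"rotation":[[0,0,0],[0,0,0],[0,0,0],[0,0,0],[0,0,0],[0,0,0],[0,0,0],[0,0,0]],"gripper":[0,0,0,0,0,0,0,0]}';  python3 rel.py .6148 .227 .082 d
python3 - <<'E'
from h import *
t=snapshot("top");s=snapshot("side")
r=lambda im,x,y:cv2.resize(im[y:y+75,x:x+100],(400,300),interpolation=cv2.INTER_CUBIC)
cv2.imwrite("pics/g2.png",np.hstack([r(t["image"],225,120),r(s["image"],290,130)])[:,:,::-1])
E
```

```text
time: 3.85
tool_pos: [0.6133, 0.2259, 0.1775]
orientation: [[-0.188, 0.982, -0.002], [0.982, 0.188, -0.001], [-0.0, -0.002, -1.0]]
ft_force: [0.0, 0.2, -1.3]
gripper_width: 0.0204
finger_force: 60.4
t 3.85 p [0.6133 0.2259 0.1775] lin [0.09 0.19 9.55] rot [-0.0023  0.001   0.5063] F [ 0.03  0.2  -1.25] w 0.0204
```

View pics/g2.png

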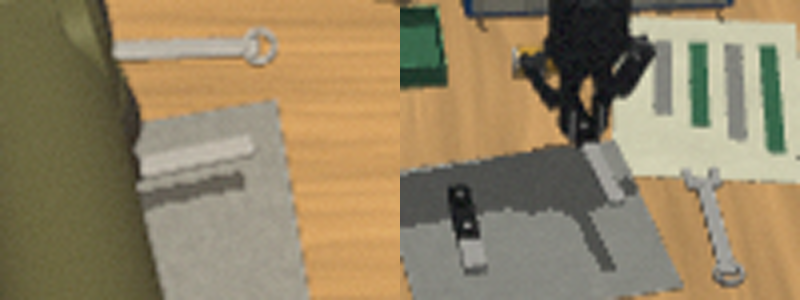

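The gauge is lifted. Its tip is at top px (288.7,156.3) and side px (345,179). I'll check the tip against the level expectation.

Run:
```python
from h import *
t=snapshot("top");s=snapshot("side")
for d,n in((t,"top"),(s,"side")):
  for z in(.0975,.1035,.1095):print(n,z,proj(d,[.634,.118,z]).round(1))
print(tri(t,(288.7,156.3),s,(345,179)).round(4))
A=np.array([.577,-.1985]);y=np.array([-.312,-.950])
for e in(-50,20):  # tip pos rel. axis along drive y
  print(e,(A+y*(e/1000-.110)).round(4))
```

```text
top 0.0975 [288.4 156. ]
top 0.1035 [288.2 155.5]
top 0.1095 [288.1 155. ]
side 0.0975 [345.  181.9]
side 0.1035 [345.  180.7]
side 0.1095 [345.1 179.4]
[0.631  0.116  0.1127]
-50 [ 0.6269 -0.0465]
20 [ 0.6051 -0.113 ]
```

```bash
python3 rel.py .6238 -.056 .142 d
```

```text
t 4.05 p [0.6134 0.2258 0.1772] lin [-27.87  -4.27   3.55] rot [-0.0026  0.0015  0.5063] F [-0.47  0.22 -1.32] w 0.0201
```

```bash
python3 -m crank '{"linear":[[-3,-0.5,0],[-6,-0.9,0],[-9,-1.4,0],[-12,-1.8,0],[-15,-2.3,0],[-18,-2.7,0],[-21,-3.2,0],[-24,-3.7,0],[-26.5,-4.1,0],[-27.9,-4.3,0],[-27.9,-4.3,0],[-27.9,-4.3,1],[-27.9,-4.3,2],[-27.9,-4.3,3],[-27.9,-4.3,3.5],[-27.9,-4.3,3.5],[-27.9,-4.3,3.5]],"rotation":[[0,0,0.12],[0,0,0.24],[0,0,0.36],[0,0,0.48],[0,0,0.506],[0,0,0.506],[0,0,0.506],[0,0,0.506],[0,0,0.506],[0,0,0.506],[0,0,0.506],[0,0,0.506],[0,0,0.506],[0,0,0.506],[0,0,0.506],[0,0,0.506],[0,0,0.506]],"gripper":[0,0,0,0,0,0,0,0,0,0,0,0,0,0,0,0,0]}'
python3 rel.py .6238 -.056 .130 d
python3 - <<'E'
from h import *
t=snapshot("top");s=snapshot("side")
r=lambda im,x,y:cv2.resize(im[y:y+75,x:x+100],(400,300),interpolation=cv2.INTER_CUBIC)
cv2.imwrite("pics/g3.png",np.hstack([r(t["image"],325,130),r(s["image"],285,200)])[:,:,::-1])
E
```

```text
time: 5.47
tool_pos: [0.6241, -0.0551, 0.1431]
orientation: [[0.311, 0.951, -0.001], [0.951, -0.311, 0.0], [-0.0, -0.001, -1.0]]
ft_force: [0.6, 0.9, -1.0]
gripper_width: 0.0201
finger_force: 60.4
t 5.47 p [ 0.6241 -0.0551  0.1431] lin [-0.09 -0.    1.31] rot [-0.0013  0.0004  0.0016] F [ 0.56  0.87 -0.95] w 0.0201
```

View pics/g3.png

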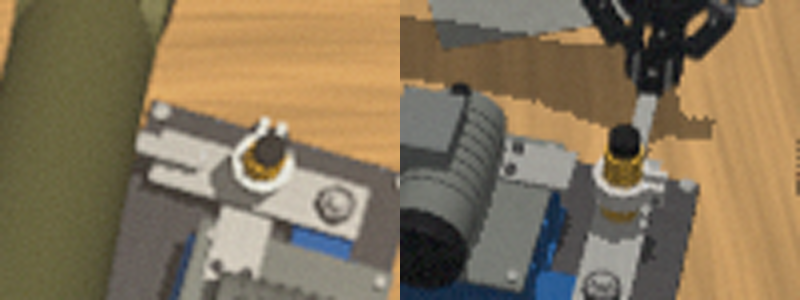

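The blade hangs above the flag, lined up with the sensor. Its tip is at crop px (200,165) in the top view. Now I'll feel downwards for the flag.

```bash
python3 -m crank '{"linear":[[0,0,0.5],[0,0,0.9],[0,0,1.2],[0,0,1.2],[0,0,1.2]],"rotation":[[0,0,0],[0,0,0],[0,0,0],[0,0,0],[0,0,0]],"gripper":[0,0,0,0,0]}' | grep -E 'tool_pos|ft_f'
for i in 1 2; do python3 -m crank '{"linear":[[0,0,0.05],[0,0,0.1],[0,0,0.1]],"rotation":[[0,0,0],[0,0,0],[0,0,0]],"gripper":[0,0,0]}' | grep -E 'tool_pos|ft_f'; done
```

```text
tool_pos: [0.6242, -0.056, 0.1316]
ft_force: [0.4, -0.6, 0.1]
tool_pos: [0.6245, -0.056, 0.131]
ft_force: [0.1, 0.3, 0.3]
tool_pos: [0.6244, -0.056, 0.1299]
ft_force: [-0.2, 0.6, 0.5]
```

```bash
for i in 1 2; do python3 -m crank '{"linear":[[0,0,0.05],[0,0,0.1],[0,0,0.1]],"rotation":[[0,0,0],[0,0,0],[0,0,0]],"gripper":[0,0,0]}' | grep -E 'tool_pos|ft_f'; python3 -c "
from cell import state;print(state()['torque'])"; done
```

```text
tool_pos: [0.6244, -0.056, 0.1288]
ft_force: [-0.7, 0.0, -0.1]
[ 0.02835266  0.01903527 -0.02970799]
tool_pos: [0.6244, -0.056, 0.1278]
ft_force: [-0.2, 0.1, -1.7]
[0.02078808 0.04281854 0.01604544]
```

```bash
for i in 1 2; do python3 -m crank '{"linear":[[0,0,0.05],[0,0,0.1],[0,0,0.1]],"rotation":[[0,0,0],[0,0,0],[0,0,0]],"gripper":[0,0,0]}' | grep -E 'tool_pos|ft_f'; python3 -c "
from cell import state;print(state()['torque'])"; done
```

```text
tool_pos: [0.6244, -0.056, 0.1268]
ft_force: [-0.9, 0.2, -1.6]
[-0.00349609 -0.03771799  0.0150586 ]
tool_pos: [0.6244, -0.056, 0.1258]
ft_force: [0.2, -0.8, -0.6]
[ 0.05143382 -0.02218071 -0.0595843 ]
```

```bash
for i in 1 2; do python3 -m crank '{"linear":[[0,0,0.05],[0,0,0.1],[0,0,0.1]],"rotation":[[0,0,0],[0,0,0],[0,0,0]],"gripper":[0,0,0]}' | grep -E 'tool_pos|ft_f'; python3 -c "
from cell import state;print(state()['torque'])"; done
```

```text
tool_pos: [0.6245, -0.056, 0.1249]
ft_force: [-0.1, 0.9, -0.7]
[-4.29910618e-03  4.73613929e-02 -4.24374633e-05]
tool_pos: [0.6246, -0.056, 0.1242]
ft_force: [-0.7, 0.6, 1.8]
[-0.09773583  0.24532809 -0.03006104]
```

Contact: force and torque both stepped up at TCP z ≈ 0.1245. I'll raise the blade about 2 mm and slide it in 60 mm.

```bash
python3 -m crank '{"linear":[[0,0,-0.1],[0,0,-0.23],[0,0,-0.23],[-0.5,0,-0.23],[-1,0,-0.23],[-1.5,0,-0.23],[-2,0,-0.23],[-2.5,0,-0.23],[-3,0,-0.23],[-3.4,0,-0.23],[-3.4,0,-0.23]],"rotation":[[0,0,0],[0,0,0],[0,0,0],[0,0,0],[0,0,0],[0,0,0],[0,0,0],[0,0,0],[0,0,0],[0,0,0],[0,0,0]],"gripper":[0,0,0,0,0,0,0,0,0,0,0]}'; python3 rel.py .6051 -.113 .1263 d
python3 - <<'E'
from h import *
t=snapshot("top");s=snapshot("side")
r=lambda im,x,y:cv2.resize(im[y:y+54,x:x+72],(400,300),interpolation=cv2.INTER_CUBIC)
cv2.imwrite("pics/g4.png",np.hstack([r(t["image"],345,140),r(s["image"],305,215)])[:,:,::-1])
E
```

```text
time: 8.9
tool_pos: [0.6134, -0.0899, 0.1263]
orientation: [[0.313, 0.95, -0.0], [0.95, -0.313, -0.001], [-0.001, 0.0, -1.0]]
ft_force: [-0.3, -0.6, -1.6]
gripper_width: 0.0201
finger_force: 60.4
t 8.9 p [ 0.6134 -0.0899  0.1263] lin [-2.46 -0.06  0.  ] rot [ 0.0001  0.0006 -0.0014] F [-0.33 -0.55 -1.58] w 0.0201
```

View pics/g4.png

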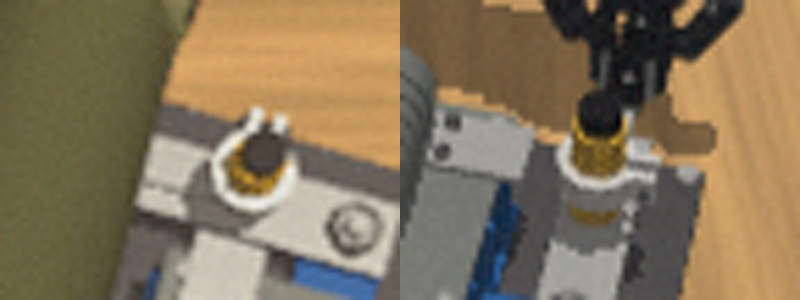

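The blade enters along the flag's centre line below the clamp, with no contact. In the top view it's at crop px (140-200,190). I'll slide it in the rest of the way.

```bash
python3 -m crank '{"linear":[[-0.4,0,0],[-0.8,0,0],[-1.2,0,0],[-1.6,0,0],[-2,0,0],[-2.4,0,0],[-2.7,0,0],[-2.7,0,0],[-2.7,0,0]],"rotation":[[0,0,0],[0,0,0],[0,0,0],[0,0,0],[0,0,0],[0,0,0],[0,0,0],[0,0,0],[0,0,0]],"gripper":[0,0,0,0,0,0,0,0,0]}'; python3 -m crank '{"linear":[[0,0,0.05],[0,0,0.1],[0,0,0.14],[0,0,0.14]],"rotation":[[0,0,0],[0,0,0],[0,0,0],[0,0,0]],"gripper":[0,0,0,0]}'; python3 -c "
from cell import state;print(state()['torque'])"
```

```text
time: 9.75
tool_pos: [0.6054, -0.1142, 0.1263]
orientation: [[0.312, 0.95, 0.0], [0.95, -0.312, 0.0], [0.0, 0.0, -1.0]]
ft_force: [-1.2, -0.2, -1.1]
gripper_width: 0.0203
finger_force: 60.4
time: 10.08
tool_pos: [0.6056, -0.1136, 0.125]
orientation: [[0.311, 0.95, 0.0], [0.95, -0.311, 0.0], [0.0, 0.0, -1.0]]
ft_force: [-0.2, 0.4, 1.0]
gripper_width: 0.0203
finger_force: 60.6
[0.14835529 0.07259058 0.00144013]
```

```bash
python3 -m crank '{"linear":[[0,0,0.03],[0,0,0.03],[0,0,0.03],[0,0,0.03]],"rotation":[[0,0,0],[0,0,0],[0,0,0],[0,0,0]],"gripper":[0,0,0,0]}';python3 -c "
from cell import state;print(state()['torque'])"
```

```text
time: 10.42
tool_pos: [0.6056, -0.1136, 0.1248]
orientation: [[0.311, 0.95, 0.0], [0.95, -0.311, 0.001], [0.001, 0.0, -1.0]]
ft_force: [-0.5, 1.5, 3.2]
gripper_width: 0.0207
finger_force: 60.8
[ 0.37710667  0.23668154 -0.03243546]
```

```bash
python3 -m crank '{"linear":[[0,0,0],[0,0,0],[0,0,0],[0,0,0],[0,0,0]],"rotation":[[0,0,0],[0,0,0],[0,0,0],[0,0,0],[0,0,0]],"gripper":[0.25,0.35,0.5,0.5,0.5]}'; python3 -m crank '{"linear":[[0,0,-1],[0,0,-3],[0,0,-6],[0,0,-10],[0,0,-13],[0,0,-13],[0,0,-13]],"rotation":[[0,0,0],[0,0,0],[0,0,0],[0,0,0],[0,0,0],[0,0,0],[0,0,0]],"gripper":[0.5,0.5,0.5,0.5,0.5,0.5,0.5]}'; python3 rel.py .577 -.1985 .250 d
python3 - <<'E'
from h import *
t=snapshot("top");s=snapshot("side")
r=lambda im,x,y:cv2.resize(im[y:y+60,x:x+80],(400,300),interpolation=cv2.INTER_CUBIC)
cv2.imwrite("pics/g5.png",np.hstack([r(t["image"],335,135),r(s["image"],300,205)])[:,:,::-1])
E
```

```text
time: 10.83
tool_pos: [0.6053, -0.1143, 0.1243]
orientation: [[0.312, 0.95, -0.0], [0.95, -0.312, -0.0], [-0.0, -0.0, -1.0]]
ft_force: [-0.6, 0.4, -0.3]
gripper_width: 0.0426
finger_force: 0.0
time: 11.42
tool_pos: [0.6065, -0.1146, 0.2577]
orientation: [[0.312, 0.95, 0.005], [0.95, -0.312, -0.0], [0.002, 0.005, -1.0]]
ft_force: [-0.6, 0.0, -0.1]
gripper_width: 0.0426
finger_force: 0.0
t 11.42 p [ 0.6065 -0.1146  0.2577] lin [-8.9  -0.19  0.75] rot [ 0.0052 -0.0017  0.0001] F [-0.55  0.   -0.12] w 0.0426
```

View pics/g5.png

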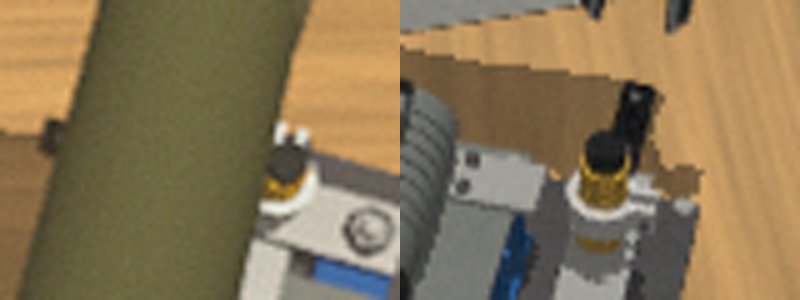

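The gauge lies by itself on the flag with the blade under the sensor: grip at side crop px (633,125), grip end at top crop (50,135). Next I'll take shut fingers above the plug.

```bash
python3 -m crank '{"linear":[[-3,-0.1,0],[-6,-0.2,0],[-8,-0.2,0],[-8.9,-0.2,0],[-8.9,-0.2,0],[-8.9,-0.2,0.7],[-8.9,-0.2,0.7],[-8.9,-0.2,0.7]],"rotation":[[0,0,0],[0,0,0],[0,0,0],[0,0,0],[0,0,0],[0,0,0],[0,0,0],[0,0,0]],"gripper":[0,0,0,0,0,0,0,0]}'; python3 rel.py .577 -.1985 .234 d
python3 - <<'E'
from h import *
t=snapshot("top");s=snapshot("side")
r=lambda im,x,y:cv2.resize(im[y:y+60,x:x+80],(400,300),interpolation=cv2.INTER_CUBIC)
cv2.imwrite("pics/g6.png",np.hstack([r(t["image"],345,135),r(s["image"],300,205)])[:,:,::-1])
E
```

```text
time: 12.18
tool_pos: [0.5762, -0.1955, 0.2463]
orientation: [[0.309, 0.951, -0.002], [0.951, -0.309, 0.001], [0.001, -0.002, -1.0]]
ft_force: [-0.6, 0.7, 0.2]
gripper_width: -0.0001
finger_force: 0.0
t 12.18 p [ 0.5762 -0.1955  0.2463] lin [-0.27  0.17  1.23] rot [-0.002  -0.0007  0.0035] F [-0.61  0.68  0.23] w -0.0001
```

View pics/g6.png

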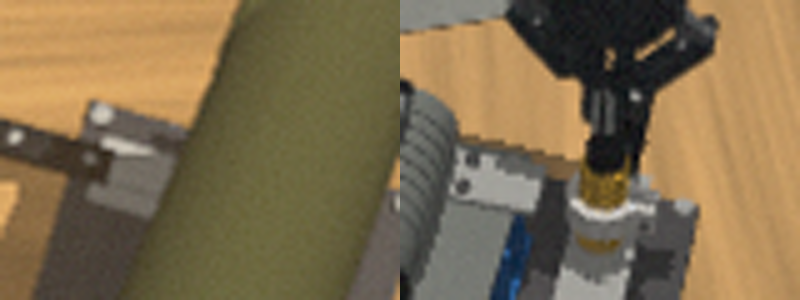

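The shut fingers are right above the plug (side crop px (605,130)). I'll lower them to feel the plug.

```bash
python3 -m crank '{"linear":[[-0.2,0.1,0.4],[-0.2,0.1,0.8],[-0.2,0.1,1.2],[-0.2,0.1,1.2],[-0.2,0.1,1.2]],"rotation":[[0,0,0],[0,0,0],[0,0,0],[0,0,0],[0,0,0]],"gripper":[0,0,0,0,0]}'| grep -E 'tool_pos|ft_f'
for i in 1 2 3 ; do python3 -m crank '{"linear":[[0,0,0.05],[0,0,0.1],[0,0,0.1]],"rotation":[[0,0,0],[0,0,0],[0,0,0]],"gripper":[0,0,0]}' | grep -E 'tool_pos|ft_f'; done
```

```text
tool_pos: [0.5759, -0.2, 0.235]
ft_force: [-0.6, 0.2, -0.4]
tool_pos: [0.5761, -0.2002, 0.2346]
ft_force: [-0.0, 0.5, 0.4]
tool_pos: [0.5761, -0.2001, 0.2335]
ft_force: [-0.0, 0.6, 0.3]
tool_pos: [0.5761, -0.2001, 0.2324]
ft_force: [0.1, -0.6, -0.8]
```

```bash
for i in 1 2 3 ; do python3 -m crank '{"linear":[[0,0,0.05],[0,0,0.1],[0,0,0.1]],"rotation":[[0,0,0],[0,0,0],[0,0,0]],"gripper":[0,0,0]}' | grep -E 'tool_pos|ft_f'; done
```

```text
tool_pos: [0.576, -0.2001, 0.2314]
ft_force: [-0.6, -0.6, 0.4]
tool_pos: [0.5761, -0.2001, 0.2304]
ft_force: [-0.2, 0.7, 1.0]
tool_pos: [0.5762, -0.2002, 0.2299]
ft_force: [-0.3, 0.4, 3.5]
```

```bash
for i in 1 2 3; do python3 -m crank '{"linear":[[0,0,0.05],[0,0,0.1],[0,0,0.15],[0,0,0.2],[0,0,0.2]],"rotation":[[0,0,0],[0,0,0],[0,0,0],[0,0,0],[0,0,0]],"gripper":[0,0,0,0,0]}' | grep -E 'tool_pos|ft_f'; done
```

```text
tool_pos: [0.5762, -0.2002, 0.2282]
ft_force: [-2.2, 0.9, 4.6]
tool_pos: [0.5762, -0.2002, 0.2262]
ft_force: [-1.4, 0.6, 5.6]
tool_pos: [0.5762, -0.2002, 0.2242]
ft_force: [-1.5, 1.4, 4.9]
```

```bash
for i in 1 2 3 4; do python3 -m crank '{"linear":[[0,0,0.03],[0,0,0.06],[0,0,0.08],[0,0,0.08]],"rotation":[[0,0,0],[0,0,0],[0,0,0],[0,0,0]],"gripper":[0,0,0,0]}' | grep -E 'tool_pos|ft_f'; done
```

```text
tool_pos: [0.5762, -0.2002, 0.2234]
ft_force: [-1.6, 0.7, 5.2]
tool_pos: [0.5762, -0.2002, 0.2226]
ft_force: [-1.2, 1.3, 6.0]
tool_pos: [0.5762, -0.2002, 0.2218]
ft_force: [-1.5, 1.0, 6.2]
tool_pos: [0.5762, -0.2002, 0.221]
ft_force: [-1.5, 0.4, 5.4]
```

```bash
for i in 1 2; do python3 -m crank '{"linear":[[0,0,0.02],[0,0,0.02],[0,0,0.02]],"rotation":[[0,0,0],[0,0,0],[0,0,0]],"gripper":[0,0,0]}' | grep -E 'tool_pos|ft_f'; done
```

```text
tool_pos: [0.5762, -0.2002, 0.2208]
ft_force: [-1.2, 1.0, 5.0]
tool_pos: [0.5762, -0.2002, 0.2206]
ft_force: [-1.5, 0.6, 4.3]
```

```bash
for i in 1 2; do python3 -m crank '{"linear":[[0,0,0.02],[0,0,0.02],[0,0,0.02]],"rotation":[[0,0,0],[0,0,0],[0,0,0]],"gripper":[0,0,0]}' | grep -E 'tool_pos|ft_f'; done
```

```text
tool_pos: [0.5762, -0.2002, 0.2204]
ft_force: [-2.2, 0.8, 5.0]
tool_pos: [0.5762, -0.2002, 0.2202]
ft_force: [-0.6, 0.4, 5.2]
```

```bash
for i in 1 2; do python3 -m crank '{"linear":[[0,0,0.02],[0,0,0.02],[0,0,0.02]],"rotation":[[0,0,0],[0,0,0],[0,0,0]],"gripper":[0,0,0]}' | grep -E 'tool_pos|ft_f'; done
```

```text
tool_pos: [0.5762, -0.2002, 0.22]
ft_force: [-1.7, 0.4, 4.9]
tool_pos: [0.5762, -0.2002, 0.2198]
ft_force: [-2.0, 0.9, 5.8]
```

```bash
for i in 1 2; do python3 -m crank '{"linear":[[0,0,0.02],[0,0,0.02],[0,0,0.02]],"rotation":[[0,0,0],[0,0,0],[0,0,0]],"gripper":[0,0,0]}' | grep -E 'tool_pos|ft_f'; done
```

```text
tool_pos: [0.5762, -0.2002, 0.2196]
ft_force: [-1.8, -1.0, 5.6]
tool_pos: [0.5762, -0.2002, 0.2194]
ft_force: [-2.3, -0.0, 5.5]
```

```bash
for i in 1 2; do python3 -m crank '{"linear":[[0,0,0.02],[0,0,0.02],[0,0,0.02]],"rotation":[[0,0,0],[0,0,0],[0,0,0]],"gripper":[0,0,0]}' | grep -E 'tool_pos|ft_f'; done
```

```text
tool_pos: [0.5762, -0.2002, 0.2192]
ft_force: [-1.8, 1.1, 5.7]
tool_pos: [0.5762, -0.2002, 0.219]
ft_force: [-1.1, 0.4, 5.9]
```

```bash
for i in 1 2; do python3 -m crank '{"linear":[[0,0,0.02],[0,0,0.02],[0,0,0.02]],"rotation":[[0,0,0],[0,0,0],[0,0,0]],"gripper":[0,0,0]}' | grep -E '^time|tool_pos|ft_f'; done
```

```text
time: 19.53
tool_pos: [0.5762, -0.2002, 0.2188]
ft_force: [-2.1, 0.8, 4.5]
time: 19.78
tool_pos: [0.5762, -0.2002, 0.2187]
ft_force: [-1.6, 1.1, 5.7]
```

```bash
for i in 1 2; do python3 -m crank '{"linear":[[0,0,0.02],[0,0,0.02],[0,0,0.02]],"rotation":[[0,0,0],[0,0,0],[0,0,0]],"gripper":[0,0,0]}' | grep -E 'tool_pos|ft_f'; done
```

```text
tool_pos: [0.5762, -0.2002, 0.2187]
ft_force: [-3.0, 1.1, 7.7]
tool_pos: [0.5762, -0.2002, 0.2187]
ft_force: [-2.7, 0.9, 7.1]
```

```bash
for i in 1 2; do python3 -m crank '{"linear":[[0,0,0.02],[0,0,0.02],[0,0,0.02]],"rotation":[[0,0,0],[0,0,0],[0,0,0]],"gripper":[0,0,0]}' | grep -E 'tool_pos|ft_f'; done
```

```text
tool_pos: [0.5762, -0.2002, 0.2186]
ft_force: [-2.5, 1.1, 8.3]
tool_pos: [0.5762, -0.2002, 0.2186]
ft_force: [-2.2, 1.0, 10.0]
```

The pinch is about 4 N above the sliding friction, which is light enough. I'll lift off and go back over the grip.

```bash
python3 -m crank '{"linear":[[0,0,-0.3],[0,0,-1],[0,0,-3],[0,0,-4],[3,0,-4],[6,0,-4],[9,0,-4],[9,0,-4],[9,0,-4]],"rotation":[[0,0,0],[0,0,0],[0,0,0],[0,0,0],[0,0,0],[0,0,0],[0,0,0],[0,0,0],[0,0,0]],"gripper":[0,0,0,0,0.2,0.5,0.5,0.5,0.5]}'; python3 rel.py .6053 -.1143 .1243 d
python3 - <<'E'
from h import *
t=snapshot("top");s=snapshot("side")
r=lambda im,x,y:cv2.resize(im[y:y+60,x:x+80],(400,300),interpolation=cv2.INTER_CUBIC)
cv2.imwrite("pics/g7.png",np.hstack([r(t["image"],335,135),r(s["image"],300,205)])[:,:,::-1])
E
```

```text
time: 21.53
tool_pos: [0.6051, -0.1117, 0.257]
orientation: [[0.307, 0.952, 0.0], [0.952, -0.307, 0.001], [0.001, 0.0, -1.0]]
ft_force: [-0.6, -0.8, 0.6]
gripper_width: 0.0428
finger_force: 0.0
t 21.53 p [ 0.6051 -0.1117  0.257 ] lin [-0.25  0.1  13.27] rot [ 0.0001 -0.0006  0.0054] F [-0.63 -0.8   0.58] w 0.0428
```

View pics/g7.png

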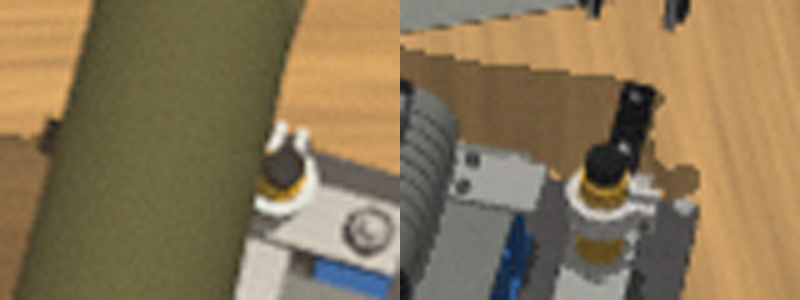

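The sensor is lower now and the gauge hasn't moved (grip at side crop px (633,125)). I'll go down and regrip it.

```bash
python3 -m crank '{"linear":[[-0.2,0.1,3],[-0.2,0.1,6],[-0.2,0.1,9],[-0.2,0.1,11],[-0.2,0.1,12.5],[-0.2,0.1,13.2],[-0.2,0.1,13.2],[-0.2,0.1,13.2]],"rotation":[[0,0,0.005],[0,0,0.005],[0,0,0.005],[0,0,0.005],[0,0,0.005],[0,0,0.005],[0,0,0.005],[0,0,0.005]],"gripper":[0.5,0.5,0.5,0.5,0.5,0.5,0.5,0.5]}'; python3 rel.py .6053 -.1143 .1245 d
```

```text
time: 22.3
tool_pos: [0.6046, -0.118, 0.1258]
orientation: [[0.318, 0.948, 0.001], [0.948, -0.318, -0.001], [-0.0, 0.001, -1.0]]
ft_force: [0.5, -0.4, 0.4]
gripper_width: 0.0428
finger_force: 0.0
t 22.3 p [ 0.6046 -0.118   0.1258] lin [ 0.37 -0.05  0.13] rot [ 0.0008  0.0003 -0.0062] F [ 0.5  -0.39  0.4 ] w 0.0428
```

```bash
python3 -m crank '{"linear":[[0.35,-0.05,0.1],[0.35,-0.05,0.1],[0.35,-0.05,0.1],[0.35,-0.05,0.1]],"rotation":[[0,0,-0.006],[0,0,-0.006],[0,0,-0.006],[0,0,-0.006]],"gripper":[0.4,0.4,0.35,0.35]}' >/dev/null; python3 rel.py .6053 -.1143 .1245 d
```

```text
t 22.63 p [ 0.6056 -0.1132  0.1249] lin [-0.11  0.01  0.04] rot [ 0.0013 -0.0005  0.0018] F [-0.01 -0.05 -0.44] w 0.0302
```

```bash
python3 -m crank '{"linear":[[0,0,0],[0,0,0],[0,0,0],[0,0,0],[0,0,0],[0,0,0],[0,0,0]],"rotation":[[0,0,0],[0,0,0],[0,0,0],[0,0,0],[0,0,0],[0,0,0],[0,0,0]],"gripper":[0.3,0.25,0.2,0.1,0,0,0]}'; python3 -m crank '{"linear":[[0.2,0,0],[0.4,0,0],[0.6,0,0],[0.8,0,0],[1,0,0]],"rotation":[[0,0,0],[0,0,0],[0,0,0],[0,0,0],[0,0,0]],"gripper":[0,0,0,0,0]}'
```

```text
time: 23.22
tool_pos: [0.6055, -0.1134, 0.1246]
orientation: [[0.311, 0.95, 0.001], [0.95, -0.311, 0.0], [0.0, 0.001, -1.0]]
ft_force: [-0.4, -0.6, 4.9]
gripper_width: 0.0204
finger_force: 61.0
time: 23.63
tool_pos: [0.6077, -0.1072, 0.1245]
orientation: [[0.313, 0.95, -0.0], [0.95, -0.313, -0.004], [-0.004, 0.001, -1.0]]
ft_force: [-2.9, -5.6, 5.1]
gripper_width: 0.02
finger_force: 61.1
```

The blade drags with about 6 N. I'll keep drawing it straight out.

```bash
python3 -m crank '{"linear":[[0.3,0,0],[0.6,0,0],[0.9,0,0],[1.2,0,0],[1.5,0,0],[1.8,0,0],[2.1,0,0],[2.4,0,0],[2.7,0,0],[3,0,0]],"rotation":[[0,0,0],[0,0,0],[0,0,0],[0,0,0],[0,0,0],[0,0,0],[0,0,0],[0,0,0],[0,0,0],[0,0,0]],"gripper":[0,0,0,0,0,0,0,0,0,0]}';python3 -m crank '{"linear":[[0.5,0,0],[1,0,0],[1.5,0,0],[2,0,0],[2.5,0,0],[3,0,0],[3.5,0,0],[4,0,0],[4.5,0,0],[5,0,0],[5,0,0]],"rotation":[[0,0,0],[0,0,0],[0,0,0],[0,0,0],[0,0,0],[0,0,0],[0,0,0],[0,0,0],[0,0,0],[0,0,0],[0,0,0]],"gripper":[0,0,0,0,0,0,0,0,0,0,0]}'; python3 rel.py .6148 .2263 .120 m
```

```text
time: 24.47
tool_pos: [0.6175, -0.0763, 0.1242]
orientation: [[0.312, 0.95, -0.0], [0.95, -0.312, -0.001], [-0.001, 0.0, -1.0]]
ft_force: [-1.5, -2.3, 3.2]
gripper_width: 0.0201
finger_force: 60.9
time: 25.38
tool_pos: [0.6335, -0.0257, 0.1239]
orientation: [[0.309, 0.951, 0.0], [0.951, -0.309, 0.001], [0.001, -0.0, -1.0]]
ft_force: [-0.0, 1.3, 1.7]
gripper_width: 0.0203
finger_force: 60.7
t 25.38 p [ 0.6335 -0.0257  0.1239] lin [23.39 -9.56  0.43] rot [ 0.     -0.0014 -0.5033] F [-0.03  1.35  1.69] w 0.0203
```

```bash
python3 -m crank '{"linear":[[1,0,0],[2,0,0],[3,0,0],[3,0,-2],[5,-0.5,-4],[8,-2,-5],[11,-3.5,-5],[14,-5,-5],[17,-6.5,-5],[20,-8,-5],[22.5,-9,-5],[23.4,-9.5,-4],[23.4,-9.5,-3],[23.4,-9.5,-2],[23.4,-9.5,-1],[23.4,-9.5,0],[23.4,-9.5,0.5],[23.4,-9.5,0.5],[23.4,-9.5,0.5]],"rotation":[[0,0,0],[0,0,0],[0,0,0],[0,0,0],[0,0,-0.1],[0,0,-0.2],[0,0,-0.3],[0,0,-0.4],[0,0,-0.5],[0,0,-0.503],[0,0,-0.503],[0,0,-0.503],[0,0,-0.503],[0,0,-0.503],[0,0,-0.503],[0,0,-0.503],[0,0,-0.503],[0,0,-0.503],[0,0,-0.503]],"gripper":[0,0,0,0,0,0,0,0,0,0,0,0,0,0,0,0,0,0,0]}'; python3 rel.py .6148 .2263 .0805 m
```

```text
time: 26.97
tool_pos: [0.6157, 0.2231, 0.1187]
orientation: [[-0.184, 0.983, -0.001], [0.983, 0.184, -0.0], [-0.0, -0.001, -1.0]]
ft_force: [-0.4, -0.1, -0.8]
gripper_width: 0.0206
finger_force: 60.4
t 26.97 p [0.6157 0.2231 0.1187] lin [ 0.33 -0.02  3.82] rot [-0.0006  0.0004 -0.0037] F [-0.37 -0.15 -0.83] w 0.0206
```

```bash
python3 -m crank '{"linear":[[0.3,0,1],[0.3,0,2],[0.3,0,3],[0.3,0,3.4],[0.3,0,3.5],[0.3,0,3.5],[0.3,0,3.5]],"rotation":[[0,0,0],[0,0,0],[0,0,0],[0,0,0],[0,0,0],[0,0,0],[0,0,0]],"gripper":[0,0,0,0,0,0,0]}' | grep -E 'tool_pos|ft_f'; for i in 1 2; do python3 -m crank '{"linear":[[0,0,0.05],[0,0,0.1],[0,0,0.1]],"rotation":[[0,0,0],[0,0,0],[0,0,0]],"gripper":[0,0,0]}' | grep -E 'tool_pos|ft_f'; done
```

```text
tool_pos: [0.6152, 0.2271, 0.0843]
ft_force: [0.7, 0.6, -1.0]
tool_pos: [0.6151, 0.2271, 0.0835]
ft_force: [0.3, -0.9, -0.9]
tool_pos: [0.6149, 0.2271, 0.0821]
ft_force: [0.9, 0.0, -0.6]
```

```bash
for i in 1 2; do python3 -m crank '{"linear":[[0,0,0.05],[0,0,0.1],[0,0,0.1]],"rotation":[[0,0,0],[0,0,0],[0,0,0]],"gripper":[0,0,0]}' | grep -E 'tool_pos|ft_f'; done
```

```text
tool_pos: [0.6149, 0.2271, 0.081]
ft_force: [-0.4, 0.2, -0.7]
tool_pos: [0.615, 0.2271, 0.08]
ft_force: [-0.5, 0.4, -0.5]
```

```bash
for i in 1 2; do python3 -m crank '{"linear":[[0,0,0.03],[0,0,0.05],[0,0,0.05]],"rotation":[[0,0,0],[0,0,0],[0,0,0]],"gripper":[0,0,0]}' | grep -E 'tool_pos|ft_f'; done
```

```text
tool_pos: [0.615, 0.2271, 0.0801]
ft_force: [-1.0, -0.6, 3.0]
tool_pos: [0.615, 0.2271, 0.08]
ft_force: [-3.3, -0.5, 6.4]
```

Contact with the mat. I'll release, lift clear and check.

```bash
python3 -m crank '{"linear":[[0,0,0],[0,0,0],[0,0,0],[0,0,0],[0,0,0]],"rotation":[[0,0,0],[0,0,0],[0,0,0],[0,0,0],[0,0,0]],"gripper":[0.25,0.4,0.6,0.6,0.6]}' | grep -E 'tool_pos|ft_f'; python3 -m crank '{"linear":[[0,0,-1],[0,0,-3],[0,0,-7],[0,0,-11],[0,0,-15],[0,0,-18],[0,0,-18],[4,0,-18],[8,0,-18],[12,0,-18],[16,0,-18],[20,0,-18],[20,0,-18],[20,0,-18],[20,0,-18]],"rotation":[[0,0,0],[0,0,0],[0,0,0],[0,0,0],[0,0,0],[0,0,0],[0,0,0],[0,0,0],[0,0,0],[0,0,0],[0,0,0],[0,0,0],[0,0,0],[0,0,0],[0,0,0]],"gripper":[0.6,0.6,0.6,0.6,0.6,0.6,0.6,0.6,0.6,0.6,0.6,0.6,0.6,0.6,0.6]}'
python3 - <<'E'
from h import *
t=snapshot("top");s=snapshot("side")
def dark(d,th):return (d["image"].max(2)<th).astype(np.uint8)
for nm,d,box in(("top",t,(232,160,40,20)),("side",s,(322,165,25,40))):
    c=blob(dark(d,85),*box);r=cv2.minAreaRect(c)
    print("grip",nm,np.round(r[0],1),np.round(r[1],1),r[2],onz(d,r[0],.017).round(4))
# sensor/plug in side view vs start image: plug rows (dark) at col 341
a=cv2.imread("pics/side0.png")[:,:,::-1]
for im in(a,s["image"]):print(im[226:250,341].max(1).tolist())
b=cv2.imread("pics/top0.png")[:,:,::-1]
for n,i,j in(("top",b,t["image"]),("side",a,s["image"])):
    m=(cv2.GaussianBlur(cv2.absdiff(np.ascontiguousarray(i),j),(5,5),0).max(2)>40).astype(np.uint8)
    print(n,[x[:5].tolist() for x in cv2.connectedComponentsWithStats(m)[2][1:] if x[4]>6])
E
```

```text
tool_pos: [0.6149, 0.2271, 0.0788]
ft_force: [0.1, -0.6, 0.0]
time: 30.72
tool_pos: [0.578, 0.4231, 0.2591]
orientation: [[-0.186, 0.983, 0.001], [0.983, 0.186, -0.001], [-0.001, 0.0, -1.0]]
ft_force: [-0.1, -3.1, -0.1]
gripper_width: 0.0512
finger_force: 0.0
grip top [251.5 170.9] [ 6.4 23.3] 77.90524291992188 [0.6085 0.2467 0.017 ]
grip side [333.3 177.6] [15.7  6.3] 63.43495178222656 [0.6072 0.243  0.017 ]
[199, 202, 202, 202, 190, 70, 36, 35, 40, 38, 33, 26, 20, 50, 110, 112, 100, 115, 98, 118, 112, 168, 187, 115]
[205, 206, 204, 206, 206, 204, 199, 151, 39, 38, 35, 33, 38, 31, 20, 16, 80, 166, 121, 96, 106, 153, 190, 116]
top [[97, 102, 30, 61, 1005], [130, 119, 3, 5, 10], [131, 123, 182, 235, 12251], [145, 126, 3, 3, 8], [144, 153, 5, 6, 22], [394, 164, 4, 5, 11], [143, 169, 6, 5, 25], [134, 181, 4, 4, 13], [161, 228, 16, 16, 186], [26, 305, 298, 95, 12861], [0, 317, 8, 3, 19], [9, 318, 7, 3, 15], [0, 328, 12, 8, 81], [202, 331, 5, 8, 25], [111, 341, 7, 3, 13], [0, 353, 4, 4, 11], [331, 352, 5, 4, 11], [333, 362, 5, 4, 9], [270, 366, 6, 4, 16], [360, 369, 6, 10, 29], [354, 382, 4, 6, 18], [347, 392, 7, 8, 36]]
side [[118, 0, 51, 108, 2209], [199, 0, 21, 18, 169], [177, 10, 8, 6, 16], [316, 19, 5, 3, 8], [182, 22, 19, 24, 321], [325, 25, 17, 19, 208], [228, 29, 13, 17, 74], [167, 32, 25, 139, 1790], [307, 36, 4, 6, 17], [208, 46, 14, 4, 32], [206, 50, 26, 47, 652], [308, 66, 32, 52, 917], [149, 78, 4, 8, 17], [136, 112, 17, 46, 384], [183, 134, 152, 81, 3031], [127, 172, 2, 7, 12], [161, 179, 2, 6, 10], [129, 186, 15, 23, 100], [337, 230, 9, 6, 37], [336, 238, 9, 5, 34]]
```

```bash
python3 -m crank '{"linear":[[0,0,0],[0,0,0],[0,0,0],[0,0,0]],"rotation":[[0,0,0],[0,0,0],[0,0,0],[0,0,0]],"gripper":[0.6,0.6,0.6,0.6]}' | grep ft_f; python3 -c "
from cell import hand_in;print(hand_in())"
```

```text
ft_force: [-0.6, 0.3, -0.1]
the job is handed in; nothing more can be done
None
```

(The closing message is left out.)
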